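# Park the hanging lens over the mosaic

### The arm

A 7-joint arm with a two-finger parallel gripper is mounted at the origin on the work surface. World frame = base frame: x ahead of the robot, y to its left, z up, the work surface at z = 0. Lengths are in m, angles in rad, forces in N, time in s.
With the tool pointing down it reaches from about 0.425 to 0.925 m from the base axis. Payload 6.8 kg.
Tool frame: the origin (TCP) lies on the centre line of the jaws, within the pads' length; the fingertips stand 11 mm ahead of it and the grasp point (between the pads) lies 8 mm behind it (r.tip_reach is the distance from the TCP to the fingertips, in m); z points along the fingers, y is the line along which they close (so a half turn about z gives the same grasp; the last joint's range is limited). The gripper opens to 85 mm and grips with 20 to 120 N. Pads are 22 mm wide; open, the fingers measure 114 mm over their backs; the gripper's body (76 mm by 85 mm) begins 54 mm behind the grasp point. The pads swing forward as they close: fully open they stand 13 mm farther back than shut.
Start: joints at [1.199, 0.477, 0.022, 1.555, -0.011, 1.109, -0.083], TCP at [0.176, -0.652, 0.242] pointing down, gripper open.
Joint ranges: [-2.96, 2.96], [-0.34, 2.1], [-1.41, 1.46], [0.24, 2.44], [-1.37, 4.51], [0.17, 1.92], [-2.96, 2.96]. Speed limits (rad/s): [2.39, 2.39, 3.14, 3.14, 3.14, 3.14, 3.14].

### API

Orientations are given as a unit quaternion [w, x, y, z].
In Python, from bench import observe, cams, hand_in, r gives the robot as it stands.
- The arm moves only by the tool send_rows, never from a script. Its argument "motion" is a list of rows, each an object of numbers: "x", "y", "z": the shift along the world's x, y, z in units of 25 mm (1.0 is 25 mm); "wx", "wy", "wz": the turn, a rotation vector about the world's x, y, z in units of 5 degrees (1.0 is 5 degrees); "hand": the opening, from 0 (shut) to 1 (fully open). In form: [{"x": .., "y": .., "z": .., "wx": .., "wy": .., "wz": .., "hand": ..}, ...]. A call has 1 to 10 rows; each row shifts and turns the commanded pose from where the row before left it; what a row does not reach is not made up. A row lasts 1/10 s, in which the tool goes at most 50 mm and 8.59 degrees, less where a joint would pass 70% of its speed; a pose out of reach is approached as far as the arm can. A call is refused whole if a number of a shift passes 1 or a number of a turn 1, either way. A call with a gripper value outside its range is refused whole. The fingers move at their own pace and stop on an object; "newtons" is the grip in N (left out, the last holds). Time passes only in rows, so rows that do not move let the fingers close. It gives the time, the measured TCP pose, the force, the opening and the grip force at its end, in the units of the state.
- observe(): the state, without advancing time (a new reading comes with each control period).
- cams.capture(name): name is "scene" or "top" or "wrist"; returns the picture (480x640x3 uint8, red, green, blue); there is no depth.
- cams.camera_model(name): a dict with "fx", "fy", "cx", "cy" (pixels), "eye" and "orientation" of the camera in the world; the wrist camera has in their place "T_tool_cam" (4x4, takes a point from camera to tool coordinates, whose origin is the TCP and whose axes are the flange's). Camera axes: x right, y up, looking along -z (the intrinsics and any distortion apply to the point x, -y, -z); pixel columns grow to the right and rows downward; lengths in m; the calibration is good to about 2 mm. The wrist camera is an equidistant fisheye: a pixel r from the principal point sees the ray r / f radians off the axis. A picture is of the moment at which its call begins: read the wrist's pose just before it. camera_model takes no time and is no camera call.
- hand_in(): hands the job in; it is judged then, once.
The state is a dict: "time": time; "qpos": joint angles; "joint_velocities": joint speeds; "effort": joint torques, N m; "position": TCP position; "tcp_rot": TCP orientation; "wrist_force": force on the tool from outside, world axes, zero at the start; "ft_torque": the same for the moment, N m; "gripper_width": opening from 0.0 (shut) to 1.0 (fully open); "grasp_force": force on a finger pad.
Only numpy, scipy, OpenCV 4.12 (cv2) and the standard library are available. Lean on these libraries where they do the work, as an engineer would, in place of code of your own. Each camera call takes 0.05 s, during which the arm holds its last target. There are 200 camera calls.

### The job

Slide the hanging inspection lens by its wooden grip along the bent rail, round the bends, until it is fully home against the end stop on the side where the frame with the mosaic lies (the other frame is empty). Then swing that end's keeper arm fully across the rail behind it, so that it cannot run back, and leave the other end's keeper open. Do not push the loose things on the bench about.

Things in the scene. Friction and masses are not known exactly. Their poses are not given: they have to be found in the camera images.
- rail: Bent steel rod, 10 mm thick, fixed to the bench, level, centre line 170 mm high; Omega-shaped from above, held only by a leg at each end. Origin: on the bench under the middle of the far bar; z up; +y to its left end, +x away from the robot. The left half runs from (0,0) mm along +y to the first bend, along -x to the second, then along +y to the stop; the right half mirrors it in y.
- left_bend1 (a point): Corner of the left half's first bend, on the rod's centre line height: rail frame (0, 80) mm is where the two straights would meet; the rod rounds it with a 30 mm radius, from (0, 50) to (-30, 80) mm.
- left_bend2 (a point): The second bend likewise: straights would meet at rail frame (-90, 80) mm; 30 mm radius, from (-60, 80) to (-90, 110) mm. From there the rod runs straight along +y through the stop disc (32 mm across, 6 mm thick, at y = 200 mm) to its leg at y = 257 mm.
- right_bend1 (a point): Mirror image of left_bend1, rail frame (0, -80) mm.
- right_bend2 (a point): Mirror image of left_bend2, rail frame (-90, -80) mm.
- carriage: Hanging lens, 0.15 to 0.23 kg: steel ring (36 mm outside, 24 mm hole, 14 mm long) round the rod, wooden grip tab above, 62 mm level lens in a yoke below (down to 83 mm under the origin). Starts on the far bar. Origin: centre of the hole, hanging 7 mm under the rod's centre line; y along the hole and rod, z up through the tab. Turns with the bends.
- tab (a point): Middle of the wooden grip tab, 38 mm above the carriage's origin: an upright plate 10 mm thick (along y, the rod), 26 mm wide, 44 mm tall.
- left_home (a point): Where the carriage's origin is when the ring touches the left stop (rail frame (-90, 190) mm, 163 mm high).
- right_home (a point): The same for the right stop (rail frame (-90, -190) mm).
- mosaic_frame: Wooden frame, 120 x 130 mm, 22 mm high, fixed, with a round mosaic of small stones in it (95 mm across). It lies under the left or the right end of the rail; y in the rail frame is +165 or -165 mm. Origin: centre of the underside.
- empty_frame: The same frame without a mosaic, under the other end of the rail. Origin: centre of the underside.
- keeper_left (a joint): Left keeper: level steel arm 10 mm wide, 8 mm thick, 100 mm long, on a post on the robot's side of the rail's left end; its underside is 14 mm over the rod's centre line. 0: open, parallel to the rail end, pointing to the rail's middle. 1.57 rad: shut, at its limit, across the rod, 6 mm clear of a tab that is home. Shuts anticlockwise from above; stays where left; 1 N at the knob moves it.
- keeper_right (a joint): Right keeper, the mirror image: 0 open, pointing to the rail's middle (+y of the rail); 1.57 rad shut; turns clockwise from above to shut.
- left_pivot (a point): Pivot axis of the left keeper at the arm's mid height, 188 mm over the bench (rail frame (-165, 174) mm).
- right_pivot (a point): Pivot axis of the right keeper (rail frame (-165, -174) mm), 188 mm high.
- left_knob (a point): Upright round wooden knob on the left keeper arm, 14 mm across, 55 mm from the pivot, to push or pinch; it spans 4 to 37 mm above the arm's mid height, and this point is on its axis 20 mm above it (208 mm over the bench).
- right_knob (a point): The same knob on the right keeper arm.
- bowl: Small white bowl of stones, 72 mm across, 35 mm high, loose, standing between the two frames. Leave alone.
- nippers: Steel tile nippers with dark handles, 150 mm long, 15 mm high, loose, lying beyond the rail. Leave alone.
- spatula: Loose spatula lying beyond the rail. Leave alone.
- jar: Loose lidded jar, 64 mm across, 85 mm high, to the right. Leave alone.
- brush: Loose brush lying to the left. Leave alone.
- cup: Loose white cup, 76 mm across, 90 mm high, to the left. Leave alone.
Things that resemble listed ones, but are neither listed nor needed, are in the scene too. Several things have the shape of the carriage; the one meant has the colours described above. What is shaped like the mosaic_frame but blue or green is not meant.

How it is judged:
By the outcome, as a careful person would: the job done as asked, in the order asked, and still so for the second after the job is handed in, with the robot touching nothing.
It also fails if it takes over 58 s, if anything falls off the work surface, if the arm or the gripper's body presses on something with over 40 N, if the wrist force passes 120 N, or if a joint passes its speed limit or range.

## Working session

There is one attempt and no reset: what is moved stays moved. The work goes in short steps, Python scripts to look and compute and a tool call to move; the robot and the scene stay as the last step left them, time stands still between calls to the robot, and variables do not carry over. Pictures are saved under pics/ and viewed, at most 10 in all, crops included, and the job is handed in when it is done.

Besides the shell and the picture viewer there is one more tool, called as name(argument=value, ...), one argument or row to a line, values as JSON. send_rows: Moves the arm, as the interface text tells. Its arguments: {"type":"object","properties":{"motion":{"type":"array"},"newtons":{"type":"number"}},"required":["motion"]}

```bash
mkdir -p pics; ls
python3 - <<'E'
from bench import observe,cams,r
import cv2
for n in("scene","top"):
    cv2.imwrite(f"pics/{n}0.png",cams.capture(n)[:,:,::-1]); print(n,cams.camera_model(n))
s=observe();print(s['time'],s['position'],s['tcp_rot'],s['gripper_width'],r.tip_reach)
E
```

```text
pics
scene {'fx': 442.0779548294219, 'fy': 442.0779548294219, 'cx': 317.6459004511256, 'cy': 238.46649720912484, 'eye': array([1.13734556, 0.56565864, 0.79040663]), 'orientation': array([0.34706577, 0.16483926, 0.40234443, 0.83095868])}
top {'fx': 511.6709928462506, 'fy': 511.6709928462506, 'cx': 323.8798701375772, 'cy': 241.51994704986723, 'eye': array([ 0.40448033, -0.01963109,  1.2862705 ]), 'orientation': array([-0.69743638, -0.04836284,  0.04617213,  0.71352062])}
0.1 [ 0.17590599 -0.65112782  0.24140452] [-8.33789338e-04  9.91309743e-01  1.31545713e-01 -1.55102612e-04] 1.0022616411603986 0.011
```

View pics/scene0.png

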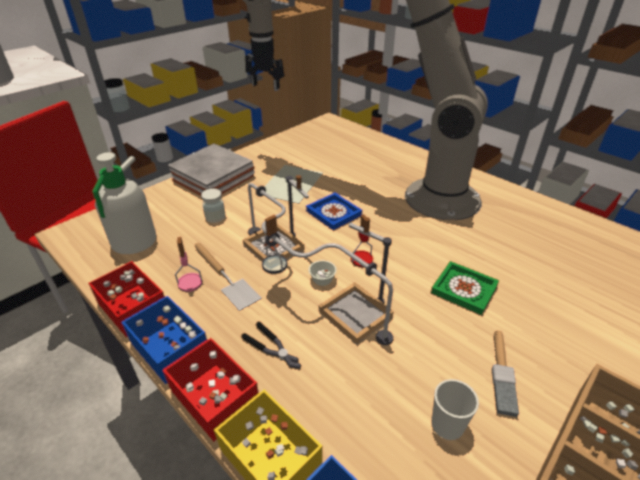

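View pics/top0.png

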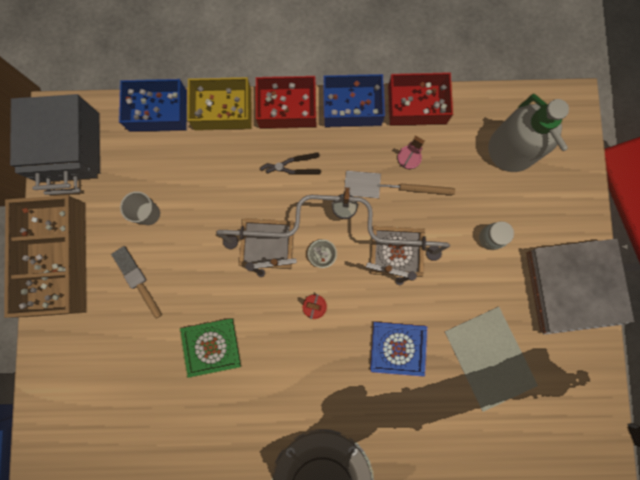

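Top view: mosaic frame at (398,252), i.e. the right side (−y), and the empty frame is at (266,243). Carriage candidates are at (345,203) with a wooden tab and steel ring on the rail, (410,155) pink and (314,305) red. The first one fits, as it is on the rail's far bar. I'll confirm it in an enlarged crop.

```bash
cat > h.py <<'E'
import numpy as np,cv2
from scipy.spatial.transform import Rotation as R
from bench import observe,cams,r
def cast(n,uv,z):
    m=cams.camera_model(n);q=m['orientation'];A=R.from_quat([q[1],q[2],q[3],q[0]])
    uv=np.atleast_2d(uv).astype(float)
    d=A.apply(np.c_[(uv[:,0]-m['cx'])/m['fx'],-(uv[:,1]-m['cy'])/m['fy'],-np.ones(len(uv))])
    e=np.array(m['eye']);return e+d*((z-e[2])/d[:,2])[:,None]
def proj(n,P):
    m=cams.camera_model(n);q=m['orientation'];A=R.from_quat([q[1],q[2],q[3],q[0]])
    p=A.inv().apply(np.atleast_2d(P)-m['eye'])
    return np.c_[m['cx']-m['fx']*p[:,0]/p[:,2],m['cy']+m['fy']*p[:,1]/p[:,2]]
E
python3 - <<'E'
import cv2
from h import *
t=cv2.imread('pics/top0.png');s=cv2.imread('pics/scene0.png')
c=cv2.resize(t[170:290,210:460],None,fx=3.2,fy=3.2,interpolation=cv2.INTER_CUBIC)
cv2.imwrite('pics/tc.png',c)
c=cv2.resize(s[160:350,230:410],None,fx=3.1,fy=3.1,interpolation=cv2.INTER_CUBIC)
cv2.imwrite('pics/sc.png',c)
E
```

```text
(no output)
```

View pics/tc.png

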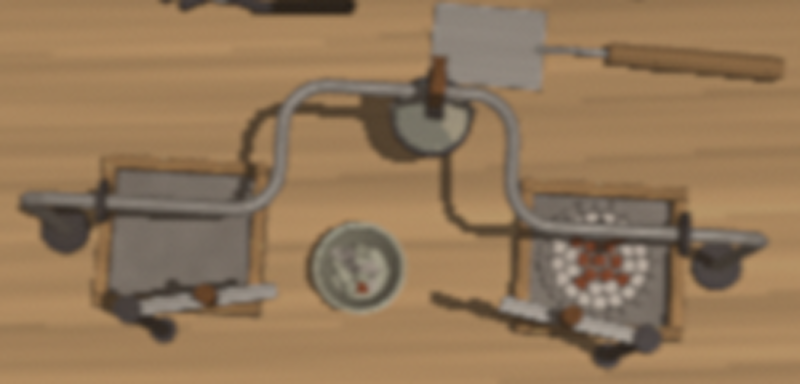

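View pics/sc.png

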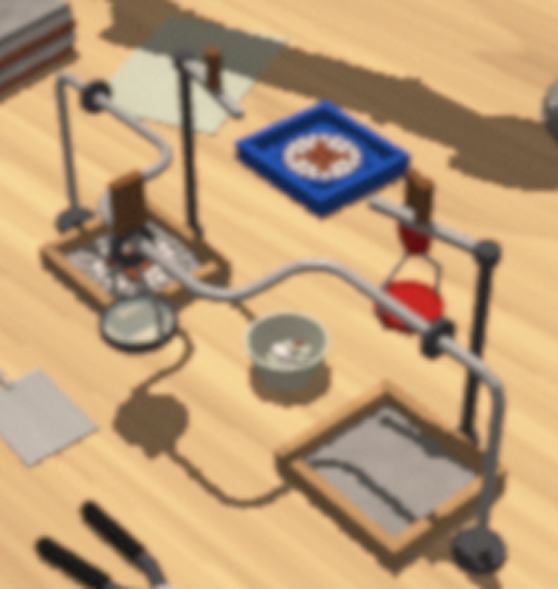

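The crops confirm it: on the far bar sits the carriage with a brown wooden tab (top crop (437,88), scene crop (127,203)) and steel ring. The pink and red ones are lying elsewhere. The mosaic is at the right end, and the right keeper is open, pointing to the middle, with its knob at (571,314).

```bash
cat >> h.py <<'E'
def crop2full(p): return (np.array(p)+.5)/3.2-.5+[210,170]
E
python3 - <<'E'
from h import *
from scipy.optimize import least_squares
c=lambda p,z=.17:cast('top',crop2full(p),z)[:,:2]
S=c([(101,203),(685,233)]);bar=c([(340,86),(385,89),(480,95)]);sd=c([(283,145),(512,160)]);en=c([(150,206),(220,208),(570,230),(640,232)])
def res(q):
    Q=lambda P:(P-q[:2])@np.array([[np.cos(q[2]),-np.sin(q[2])],[np.sin(q[2]),np.cos(q[2])]])
    s=Q(S);return np.r_[s[:,0]+.09,s[:,1]-[.2,-.2],Q(bar)[:2,0],Q(sd)[:,1]-[.08,-.08],Q(en)[:,0]+.09]
f=least_squares(res,[.5,0,0]);q=f.x;print('rail',q,np.degrees(q[2]),'res mm',(f.fun*1e3).round(1))
np.save('rail.npy',q)
Rm=np.array([[np.cos(q[2]),-np.sin(q[2])],[np.sin(q[2]),np.cos(q[2])]])
W=lambda p:q[:2]+Rm@np.array(p)
toR=lambda P:(np.array(P)-q[:2])@Rm
print('tabtop rail',toR(c([(437,62),(437,75)],.223))*1e3)
k=toR(c([(571,312),(206,292)],.225))*1e3;print('knobs',k)
print('arm ends R',toR(c([(645,338),(503,303)],.192))*1e3)
# scene check
cs=lambda p:(np.array(p)+.5)/3.1-.5+[230,160]
for nm,p,z,obs in [('stopR',(-.09,-.2),.17,(96,97)),('stopL',(-.09,.2),.17,(437,337)),('bar',(0,0),.17,None)]:
    print(nm,W(p),proj('scene',[*W(p),z]),obs and cs(obs))
print('scene tab middle at z .201',toR(cast('scene',cs((127,203)),.201)[:,:2])*1e3)
print('scene knobR top',toR(cast('scene',cs((213,52)),.225)[:,:2])*1e3)
print('home',W((-.09,-.19)),'bend',W((0,-.05)),W((-.03,-.08)),W((-.06,-.08)),W((-.09,-.11)))
s=observe();o=s['tcp_rot'];T=R.from_quat([o[1],o[2],o[3],o[0]]).as_matrix();print(T.round(3))
E
```

```text
rail [ 0.65215084 -0.04406431 -0.0781282 ] -4.476416016327045 res mm [-0.4  0.8  1.8 -0.8  0.9  0.4 -1.1  0.1 -0.7  0.6 -1.4 -0.2]
tabtop rail [[  8.76874301 -23.27354076]
 [ -0.04624252 -23.71305144]]
knobs [[-152.839662   -118.34437167]
 [-152.91303899  119.27674748]]
arm ends R [[-164.5206931  -172.17809888]
 [-146.32951467  -76.47640788]]
stopR [ 0.54681564 -0.23642984] [[260.5075989  190.46927536]] [260.62903226 190.9516129 ]
stopL [0.57803513 0.16234998] [[371.22565462 268.22129753]] [370.62903226 268.37096774]
bar [ 0.65215084 -0.04406431] [[278.74203634 240.65011272]] None
scene tab middle at z .201 [[  2.26375454 -24.03537901]]
scene knobR top [[-152.2795291  -116.49230406]]
home [ 0.54759612 -0.22646034] bend [ 0.64824841 -0.09391179] [ 0.61599846 -0.12147881] [ 0.58608997 -0.11913735] [ 0.55384002 -0.14670438]
[[ 0.965  0.261 -0.001]
 [ 0.261 -0.965  0.002]
 [-0.    -0.002 -1.   ]]
```

send_rows(
  motion=[
    {"x": 0.5,"y": 0.6,"z": 0.4,"wz": -0.39,"hand": 1},
    {"x": 0.8,"y": 0.95,"z": 0.4,"wz": -0.39},
    {"x": 0.8,"y": 0.95,"z": 0.4,"wz": -0.39},
    {"x": 0.8,"y": 0.95,"z": 0.4,"wz": -0.39},
    {"x": 0.8,"y": 0.95,"z": 0.4,"wz": -0.39},
    {"x": 0.8,"y": 0.95,"z": 0.4,"wz": -0.39},
    {"x": 0.8,"y": 0.95,"wz": -0.39},
    {"x": 0.8,"y": 0.95,"wz": -0.39},
    {"x": 0.8,"y": 0.95,"wz": -0.39},
    {"x": 0.8,"y": 0.95,"wz": -0.39},
  ],
)

```text
invalid input
```

send_rows(
  motion=[
    {"x": 0.8,"y": 0.95},
    {"x": 0.8,"y": 0.95},
    {"x": 0.8,"y": 0.95},
    {"x": 0.8,"y": 0.95},
    {"x": 0.8,"y": 0.95},
    {"x": 0.8,"y": 0.95},
    {"x": 0.8,"y": 0.95},
    {"x": 0.8,"y": 0.95},
    {"x": 0.8,"y": 0.95},
    {"x": 0.8,"y": 0.95},
  ],
)

```text
invalid input
```

send_rows(
  motion=[
    {"x": 0.5,"y": 0.6,"z": 0.4,"wx": 0,"wy": 0,"wz": -0.39,"hand": 1},
    {"x": 0.8,"y": 0.95,"z": 0.4,"wx": 0,"wy": 0,"wz": -0.39,"hand": 1},
    {"x": 0.8,"y": 0.95,"z": 0.4,"wx": 0,"wy": 0,"wz": -0.39,"hand": 1},
    {"x": 0.8,"y": 0.95,"z": 0.4,"wx": 0,"wy": 0,"wz": -0.39,"hand": 1},
    {"x": 0.8,"y": 0.95,"z": 0.4,"wx": 0,"wy": 0,"wz": -0.39,"hand": 1},
    {"x": 0.8,"y": 0.95,"z": 0.4,"wx": 0,"wy": 0,"wz": -0.39,"hand": 1},
    {"x": 0.8,"y": 0.95,"z": 0,"wx": 0,"wy": 0,"wz": -0.39,"hand": 1},
    {"x": 0.8,"y": 0.95,"z": 0,"wx": 0,"wy": 0,"wz": -0.39,"hand": 1},
    {"x": 0.8,"y": 0.95,"z": 0,"wx": 0,"wy": 0,"wz": -0.39,"hand": 1},
    {"x": 0.8,"y": 0.95,"z": 0,"wx": 0,"wy": 0,"wz": -0.39,"hand": 1},
  ],
  newtons=40,
)

```text
time: 1.1
position: [0.3689, -0.4217, 0.302]
tcp_rot: [-0.0, 0.999, -0.039, -0.0]
wrist_force: [-0.4, 0.7, 0.3]
gripper_width: 1.001
grasp_force: 0.0
```

send_rows(
  motion=[
    {"x": 0.8,"y": 1.0,"z": 0,"wx": 0,"wy": 0,"wz": 0,"hand": 1},
    {"x": 0.8,"y": 1.0,"z": 0,"wx": 0,"wy": 0,"wz": 0,"hand": 1},
    {"x": 0.8,"y": 1.0,"z": 0,"wx": 0,"wy": 0,"wz": 0,"hand": 1},
    {"x": 0.8,"y": 1.0,"z": 0,"wx": 0,"wy": 0,"wz": 0,"hand": 1},
    {"x": 0.8,"y": 1.0,"z": 0,"wx": 0,"wy": 0,"wz": 0,"hand": 1},
    {"x": 0.8,"y": 1.0,"z": 0,"wx": 0,"wy": 0,"wz": 0,"hand": 1},
    {"x": 0.8,"y": 1.0,"z": 0,"wx": 0,"wy": 0,"wz": 0,"hand": 1},
    {"x": 0.8,"y": 1.0,"z": 0,"wx": 0,"wy": 0,"wz": 0,"hand": 1},
    {"x": 0.8,"y": 1.0,"z": 0,"wx": 0,"wy": 0,"wz": 0,"hand": 1},
    {"x": 0.8,"y": 1.0,"z": 0,"wx": 0,"wy": 0,"wz": 0,"hand": 1},
  ],
)

```text
time: 2.1
position: [0.5689, -0.1718, 0.3019]
tcp_rot: [-0.0, 0.999, -0.038, -0.0]
wrist_force: [0.2, 0.0, 0.2]
gripper_width: 1.003
grasp_force: 0.0
```

send_rows(
  motion=[
    {"x": 0.65,"y": 0.83,"z": 0,"wx": 0,"wy": 0,"wz": 0,"hand": 1},
    {"x": 0.65,"y": 0.83,"z": 0,"wx": 0,"wy": 0,"wz": 0,"hand": 1},
    {"x": 0.65,"y": 0.83,"z": 0,"wx": 0,"wy": 0,"wz": 0,"hand": 1},
    {"x": 0.65,"y": 0.83,"z": 0,"wx": 0,"wy": 0,"wz": 0,"hand": 1},
    {"x": 0.65,"y": 0.83,"z": 0,"wx": 0,"wy": 0,"wz": 0,"hand": 1},
    {"x": 0,"y": 0,"z": 0,"wx": 0,"wy": 0,"wz": 0,"hand": 1},
  ],
)

```text
time: 2.7
position: [0.651, -0.0643, 0.3014]
tcp_rot: [-0.001, 0.999, -0.035, -0.0]
wrist_force: [-0.7, 0.6, -0.6]
gripper_width: 1.002
grasp_force: 0.0
```

Run:
```python
from h import *
s=observe();print(s['position'],s['qpos'])
im=cams.capture('wrist');m=cams.camera_model('wrist')
print({k:np.round(v,3) for k,v in m.items()})
cv2.imwrite('pics/w1.png',im[:,:,::-1])
```

```text
[ 0.6510378  -0.06426807  0.30144681] [ 0.18507065  0.41205238 -0.25056264  1.52416601  0.10297715  1.21885453
 -1.72236007]
{'fx': np.float64(371.648), 'fy': np.float64(371.648), 'cx': np.float64(330.105), 'cy': np.float64(236.461), 'T_tool_cam': array([[-0.001,  0.955,  0.295,  0.076],
       [ 1.   ,  0.   ,  0.001,  0.   ],
       [ 0.001,  0.295, -0.955, -0.132],
       [ 0.   ,  0.   ,  0.   ,  1.   ]])}
```

View pics/w1.png

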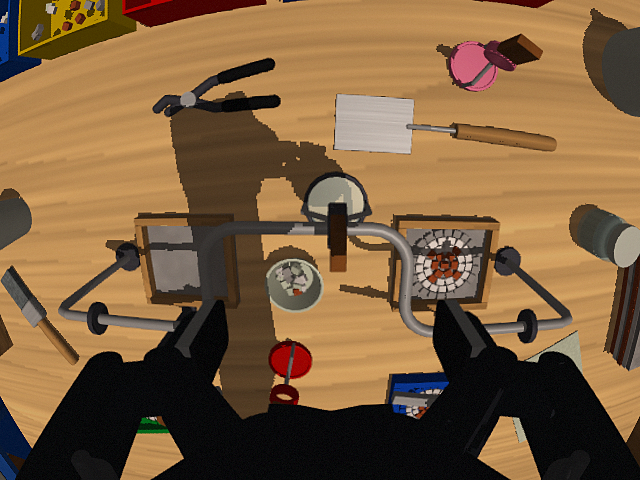

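Tab top at (338,268), between the fingers (about 4 mm to the right). The last joint would run out of range in the bend, so I turn the tool half round first.

send_rows(
  motion=[
    {"x": 0,"y": -0.16,"z": 0,"wx": 0,"wy": 0,"wz": 1,"hand": 1},
    {"x": 0,"y": 0,"z": 0,"wx": 0,"wy": 0,"wz": 1,"hand": 1},
    {"x": 0,"y": 0,"z": 0,"wx": 0,"wy": 0,"wz": 1,"hand": 1},
    {"x": 0,"y": 0,"z": 0,"wx": 0,"wy": 0,"wz": 1,"hand": 1},
    {"x": 0,"y": 0,"z": 0,"wx": 0,"wy": 0,"wz": 1,"hand": 1},
    {"x": 0,"y": 0,"z": 0,"wx": 0,"wy": 0,"wz": 1,"hand": 1},
    {"x": 0,"y": 0,"z": 0,"wx": 0,"wy": 0,"wz": 1,"hand": 1},
    {"x": 0,"y": 0,"z": 0,"wx": 0,"wy": 0,"wz": 1,"hand": 1},
    {"x": 0,"y": 0,"z": 0,"wx": 0,"wy": 0,"wz": 1,"hand": 1},
    {"x": 0,"y": 0,"z": 0,"wx": 0,"wy": 0,"wz": 1,"hand": 1},
  ],
)

```text
time: 3.75
position: [0.649, -0.0749, 0.302]
tcp_rot: [0.0, 0.921, 0.388, -0.001]
wrist_force: [1.0, -0.0, 0.2]
gripper_width: 0.999
grasp_force: 0.0
```

send_rows(
  motion=[
    {"x": 0,"y": 0,"z": 0,"wx": 0,"wy": 0,"wz": 1,"hand": 1},
    {"x": 0,"y": 0,"z": 0,"wx": 0,"wy": 0,"wz": 1,"hand": 1},
    {"x": 0,"y": 0,"z": 0,"wx": 0,"wy": 0,"wz": 1,"hand": 1},
    {"x": 0,"y": 0,"z": 0,"wx": 0,"wy": 0,"wz": 1,"hand": 1},
    {"x": 0,"y": 0,"z": 0,"wx": 0,"wy": 0,"wz": 1,"hand": 1},
    {"x": 0,"y": 0,"z": 0,"wx": 0,"wy": 0,"wz": 1,"hand": 1},
    {"x": 0,"y": 0,"z": 0,"wx": 0,"wy": 0,"wz": 1,"hand": 1},
    {"x": 0,"y": 0,"z": 0,"wx": 0,"wy": 0,"wz": 1,"hand": 1},
    {"x": 0,"y": 0,"z": 0,"wx": 0,"wy": 0,"wz": 1,"hand": 1},
    {"x": 0,"y": 0,"z": 0,"wx": 0,"wy": 0,"wz": 1,"hand": 1},
  ],
)

```text
time: 4.75
position: [0.649, -0.0749, 0.3019]
tcp_rot: [-0.0, 0.671, 0.741, -0.001]
wrist_force: [-1.0, 0.4, -0.4]
gripper_width: 0.997
grasp_force: 0.0
```

send_rows(
  motion=[
    {"x": 0,"y": 0,"z": 0,"wx": 0,"wy": 0,"wz": 1,"hand": 1},
    {"x": 0,"y": 0,"z": 0,"wx": 0,"wy": 0,"wz": 1,"hand": 1},
    {"x": 0,"y": 0,"z": 0,"wx": 0,"wy": 0,"wz": 1,"hand": 1},
    {"x": 0,"y": 0,"z": 0,"wx": 0,"wy": 0,"wz": 1,"hand": 1},
    {"x": 0,"y": 0,"z": 0,"wx": 0,"wy": 0,"wz": 1,"hand": 1},
    {"x": 0,"y": 0,"z": 0,"wx": 0,"wy": 0,"wz": 1,"hand": 1},
    {"x": 0,"y": 0,"z": 0,"wx": 0,"wy": 0,"wz": 1,"hand": 1},
    {"x": 0,"y": 0,"z": 0,"wx": 0,"wy": 0,"wz": 1,"hand": 1},
    {"x": 0,"y": 0,"z": 0,"wx": 0,"wy": 0,"wz": 1,"hand": 1},
    {"x": 0,"y": 0,"z": 0,"wx": 0,"wy": 0,"wz": 1,"hand": 1},
  ],
)

```text
time: 5.75
position: [0.649, -0.0749, 0.3019]
tcp_rot: [-0.0, 0.295, 0.956, -0.001]
wrist_force: [-0.4, -0.5, -0.9]
gripper_width: 1.004
grasp_force: 0.0
```

send_rows(
  motion=[
    {"x": 0,"y": 0,"z": 0,"wx": 0,"wy": 0,"wz": 1,"hand": 1},
    {"x": 0,"y": 0,"z": 0,"wx": 0,"wy": 0,"wz": 1,"hand": 1},
    {"x": 0,"y": 0,"z": 0,"wx": 0,"wy": 0,"wz": 1,"hand": 1},
    {"x": 0,"y": 0,"z": 0,"wx": 0,"wy": 0,"wz": 1,"hand": 1},
    {"x": 0,"y": 0,"z": 0,"wx": 0,"wy": 0,"wz": 1,"hand": 1},
    {"x": 0,"y": 0,"z": 0,"wx": 0,"wy": 0,"wz": 1,"hand": 1},
    {"x": 0,"y": 0,"z": -0.5,"wx": 0,"wy": 0,"wz": 0,"hand": 1},
    {"x": 0,"y": 0,"z": -0.8,"wx": 0,"wy": 0,"wz": 0,"hand": 0.6},
    {"x": 0,"y": 0,"z": -0.8,"wx": 0,"wy": 0,"wz": 0,"hand": 0.6},
    {"x": 0,"y": 0,"z": 0,"wx": 0,"wy": 0,"wz": 0,"hand": 0.6},
  ],
)

```text
time: 6.75
position: [0.6474, -0.0747, 0.2458]
tcp_rot: [-0.003, 0.04, 0.999, -0.001]
wrist_force: [-1.1, -0.7, -0.4]
gripper_width: 0.597
grasp_force: 0.0
```

Run:
```python
from h import *
s=observe();o=s['tcp_rot'];T=R.from_quat([o[1],o[2],o[3],o[0]]).as_matrix();print(s['position'],T.round(3),s['qpos'].round(2),s['gripper_width'])
```

```text
[ 0.64737231 -0.07470261  0.24576858] [[-0.997  0.079 -0.006]
 [ 0.079  0.997 -0.001]
 [ 0.006 -0.001 -1.   ]] [ 0.6   0.58 -0.85  1.56  0.45  1.22  1.16] 0.597064718815681
```

send_rows(
  motion=[
    {"x": 0.06,"y": 0.25,"z": -0.3,"wx": 0,"wy": 0,"wz": 0,"hand": 0.6},
    {"x": 0,"y": 0,"z": -0.5,"wx": 0,"wy": 0,"wz": 0,"hand": 0.6},
    {"x": 0,"y": 0,"z": -0.5,"wx": 0,"wy": 0,"wz": 0,"hand": 0.6},
    {"x": 0,"y": 0,"z": -0.5,"wx": 0,"wy": 0,"wz": 0,"hand": 0.6},
    {"x": 0,"y": 0,"z": 0,"wx": 0,"wy": 0,"wz": 0,"hand": 0.3},
    {"x": 0,"y": 0,"z": 0,"wx": 0,"wy": 0,"wz": 0,"hand": 0},
    {"x": 0,"y": 0,"z": 0,"wx": 0,"wy": 0,"wz": 0,"hand": 0},
    {"x": 0,"y": 0,"z": 0,"wx": 0,"wy": 0,"wz": 0,"hand": 0},
    {"x": 0,"y": 0,"z": 0,"wx": 0,"wy": 0,"wz": 0,"hand": 0},
  ],
  newtons=40,
)

```text
time: 7.65
position: [0.6516, -0.0669, 0.2053]
tcp_rot: [0.001, 0.038, 0.999, 0.0]
wrist_force: [0.5, -0.6, 0.9]
gripper_width: 0.105
grasp_force: 41.5
```

Run:
```python
from h import *
s=observe();o=s['tcp_rot'];T=R.from_quat([o[1],o[2],o[3],o[0]]).as_matrix();print(s['position'],T.round(3),s['gripper_width'],s['grasp_force'])
q=np.load('rail.npy');Rm=np.array([[np.cos(q[2]),-np.sin(q[2])],[np.sin(q[2]),np.cos(q[2])]])
print('tcp rail mm',(s['position'][:2]-q[:2])@Rm*1e3)
im=cams.capture('scene')[:,:,::-1]
cv2.imwrite('pics/s2.png',cv2.resize(im[130:330,220:420],None,fx=2.5,fy=2.5,interpolation=cv2.INTER_CUBIC))
```

```text
[ 0.65161344 -0.06690291  0.20532834] [[-0.997  0.077  0.001]
 [ 0.077  0.997 -0.   ]
 [-0.001  0.    -1.   ]] 0.10455357182813123 41.54393434524536
tcp rail mm [  1.24675825 -22.8108738 ]
```

View pics/s2.png

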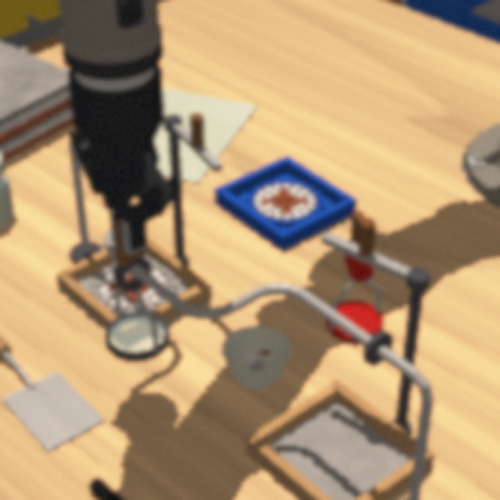

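Gripped: the fingers hold the tab (about (130,235) in the crop), the lens hangs below, and nothing else has moved.

Run:
```python
from h import *
q=np.load('rail.npy');Rm=np.array([[np.cos(q[2]),-np.sin(q[2])],[np.sin(q[2]),np.cos(q[2])]])
W=[(1.2,-22.8,0)]
W+=[(.8*(1-i/3)+.0,-22.8-27.2*i/3,0) for i in(1,2,3)]
a=np.radians(np.arange(5,91,5))
W+=[(-30+30*np.cos(t),-50-30*np.sin(t),-1) for t in a]
W+=[(-45,-80,0),(-60,-80,0)]
W+=[(-60-30*np.sin(t),-110+30*np.cos(t),1) for t in a]
W+=[(-90,-110-12*i,0) for i in range(1,7)]
W=np.array(W);p=(W[:,:2]@Rm.T)/25
d=np.diff(np.round(p-p[0],2),axis=0).round(2)
for i,(v,w) in enumerate(zip(d,W[1:,2])):print(i+1,v[0],v[1],int(w))
```

```text
1 -0.05 -0.36 0
2 -0.04 -0.36 0
3 -0.04 -0.36 0
4 -0.02 -0.1 -1
5 -0.02 -0.11 -1
6 -0.03 -0.1 -1
7 -0.04 -0.09 -1
8 -0.04 -0.1 -1
9 -0.06 -0.09 -1
10 -0.06 -0.08 -1
11 -0.07 -0.08 -1
12 -0.08 -0.07 -1
13 -0.08 -0.06 -1
14 -0.09 -0.06 -1
15 -0.09 -0.05 -1
16 -0.1 -0.04 -1
17 -0.1 -0.03 -1
18 -0.1 -0.03 -1
19 -0.1 -0.01 -1
20 -0.11 -0.01 -1
21 -0.1 0.01 -1
22 -0.6 0.04 0
23 -0.6 0.05 0
24 -0.1 0.0 1
25 -0.11 0.0 1
26 -0.1 -0.02 1
27 -0.1 -0.02 1
28 -0.1 -0.03 1
29 -0.1 -0.04 1
30 -0.09 -0.05 1
31 -0.09 -0.06 1
32 -0.08 -0.06 1
33 -0.08 -0.08 1
34 -0.07 -0.07 1
35 -0.06 -0.09 1
36 -0.06 -0.09 1
37 -0.04 -0.09 1
38 -0.04 -0.1 1
39 -0.03 -0.1 1
40 -0.03 -0.1 1
41 -0.01 -0.1 1
42 -0.04 -0.48 0
43 -0.03 -0.48 0
44 -0.04 -0.48 0
45 -0.04 -0.48 0
46 -0.04 -0.48 0
47 -0.03 -0.47 0
```

send_rows(
  motion=[
    {"x": 0,"y": 0,"z": 0.2,"wx": 0,"wy": 0,"wz": 0,"hand": 0},
    {"x": -0.05,"y": -0.36,"z": 0,"wx": 0,"wy": 0,"wz": 0,"hand": 0},
    {"x": -0.04,"y": -0.36,"z": 0,"wx": 0,"wy": 0,"wz": 0,"hand": 0},
    {"x": -0.04,"y": -0.36,"z": 0,"wx": 0,"wy": 0,"wz": 0,"hand": 0},
    {"x": -0.02,"y": -0.1,"z": 0,"wx": 0,"wy": 0,"wz": -1,"hand": 0},
    {"x": -0.02,"y": -0.11,"z": 0,"wx": 0,"wy": 0,"wz": -1,"hand": 0},
    {"x": -0.03,"y": -0.1,"z": 0,"wx": 0,"wy": 0,"wz": -1,"hand": 0},
    {"x": -0.04,"y": -0.09,"z": 0,"wx": 0,"wy": 0,"wz": -1,"hand": 0},
    {"x": -0.04,"y": -0.1,"z": 0,"wx": 0,"wy": 0,"wz": -1,"hand": 0},
    {"x": -0.06,"y": -0.09,"z": 0,"wx": 0,"wy": 0,"wz": -1,"hand": 0},
  ],
)

```text
time: 8.7
position: [0.6425, -0.11, 0.2095]
tcp_rot: [-0.0, 0.298, 0.955, -0.0]
wrist_force: [-0.6, 0.7, -2.8]
gripper_width: 0.109
grasp_force: 41.4
```

send_rows(
  motion=[
    {"x": -0.06,"y": -0.08,"z": 0,"wx": 0,"wy": 0,"wz": -1,"hand": 0},
    {"x": -0.07,"y": -0.08,"z": 0,"wx": 0,"wy": 0,"wz": -1,"hand": 0},
    {"x": -0.08,"y": -0.07,"z": 0,"wx": 0,"wy": 0,"wz": -1,"hand": 0},
    {"x": -0.08,"y": -0.06,"z": 0,"wx": 0,"wy": 0,"wz": -1,"hand": 0},
    {"x": -0.09,"y": -0.06,"z": 0,"wx": 0,"wy": 0,"wz": -1,"hand": 0},
    {"x": -0.09,"y": -0.05,"z": 0,"wx": 0,"wy": 0,"wz": -1,"hand": 0},
  ],
)

```text
time: 9.3
position: [0.6306, -0.1199, 0.2096]
tcp_rot: [-0.0, 0.535, 0.845, -0.0]
wrist_force: [-0.4, -0.2, -1.2]
gripper_width: 0.11
grasp_force: 41.4
```

send_rows(
  motion=[
    {"x": -0.1,"y": -0.04,"z": 0,"wx": 0,"wy": 0,"wz": -1,"hand": 0},
    {"x": -0.1,"y": -0.03,"z": 0,"wx": 0,"wy": 0,"wz": -1,"hand": 0},
    {"x": -0.1,"y": -0.03,"z": 0,"wx": 0,"wy": 0,"wz": -1,"hand": 0},
    {"x": -0.1,"y": -0.01,"z": 0,"wx": 0,"wy": 0,"wz": -1,"hand": 0},
    {"x": -0.11,"y": -0.01,"z": 0,"wx": 0,"wy": 0,"wz": -1,"hand": 0},
    {"x": -0.1,"y": 0.01,"z": 0,"wx": 0,"wy": 0,"wz": -1,"hand": 0},
    {"x": -0.3,"y": 0.02,"z": 0,"wx": 0,"wy": 0,"wz": 0,"hand": 0},
    {"x": -0.3,"y": 0.02,"z": 0,"wx": 0,"wy": 0,"wz": 0,"hand": 0},
    {"x": -0.3,"y": 0.02,"z": 0,"wx": 0,"wy": 0,"wz": 0,"hand": 0},
    {"x": -0.3,"y": 0.02,"z": 0,"wx": 0,"wy": 0,"wz": 0,"hand": 0},
  ],
)

```text
time: 10.3
position: [0.5849, -0.1196, 0.2098]
tcp_rot: [-0.0, 0.733, 0.68, -0.0]
wrist_force: [-0.4, 0.0, -0.9]
gripper_width: 0.108
grasp_force: 41.4
```

send_rows(
  motion=[
    {"x": -0.1,"y": 0,"z": 0,"wx": 0,"wy": 0,"wz": 1,"hand": 0},
    {"x": -0.11,"y": 0,"z": 0,"wx": 0,"wy": 0,"wz": 1,"hand": 0},
    {"x": -0.1,"y": -0.02,"z": 0,"wx": 0,"wy": 0,"wz": 1,"hand": 0},
    {"x": -0.1,"y": -0.02,"z": 0,"wx": 0,"wy": 0,"wz": 1,"hand": 0},
    {"x": -0.1,"y": -0.03,"z": 0,"wx": 0,"wy": 0,"wz": 1,"hand": 0},
    {"x": -0.1,"y": -0.04,"z": 0,"wx": 0,"wy": 0,"wz": 1,"hand": 0},
    {"x": -0.09,"y": -0.05,"z": 0,"wx": 0,"wy": 0,"wz": 1,"hand": 0},
    {"x": -0.09,"y": -0.06,"z": 0,"wx": 0,"wy": 0,"wz": 1,"hand": 0},
    {"x": -0.08,"y": -0.06,"z": 0,"wx": 0,"wy": 0,"wz": 1,"hand": 0},
  ],
)

```text
time: 11.2
position: [0.5634, -0.1266, 0.2099]
tcp_rot: [0.0, 0.416, 0.909, -0.0]
wrist_force: [-0.4, -0.3, -0.8]
gripper_width: 0.108
grasp_force: 41.4
```

send_rows(
  motion=[
    {"x": -0.08,"y": -0.08,"z": 0,"wx": 0,"wy": 0,"wz": 1,"hand": 0},
    {"x": -0.07,"y": -0.07,"z": 0,"wx": 0,"wy": 0,"wz": 1,"hand": 0},
    {"x": -0.06,"y": -0.09,"z": 0,"wx": 0,"wy": 0,"wz": 1,"hand": 0},
    {"x": -0.06,"y": -0.09,"z": 0,"wx": 0,"wy": 0,"wz": 1,"hand": 0},
    {"x": -0.04,"y": -0.09,"z": 0,"wx": 0,"wy": 0,"wz": 1,"hand": 0},
    {"x": -0.04,"y": -0.1,"z": 0,"wx": 0,"wy": 0,"wz": 1,"hand": 0},
    {"x": -0.03,"y": -0.1,"z": 0,"wx": 0,"wy": 0,"wz": 1,"hand": 0},
    {"x": -0.03,"y": -0.1,"z": 0,"wx": 0,"wy": 0,"wz": 1,"hand": 0},
    {"x": -0.01,"y": -0.1,"z": 0,"wx": 0,"wy": 0,"wz": 1,"hand": 0},
  ],
)

```text
time: 12.1
position: [0.553, -0.1472, 0.2099]
tcp_rot: [-0.0, 0.036, 0.999, -0.0]
wrist_force: [-0.1, 0.2, -1.2]
gripper_width: 0.11
grasp_force: 41.4
```

send_rows(
  motion=[
    {"x": -0.02,"y": -0.3,"z": 0,"wx": 0,"wy": 0,"wz": 0,"hand": 0},
    {"x": -0.03,"y": -0.4,"z": 0,"wx": 0,"wy": 0,"wz": 0,"hand": 0},
    {"x": -0.03,"y": -0.4,"z": 0,"wx": 0,"wy": 0,"wz": 0,"hand": 0},
    {"x": -0.03,"y": -0.4,"z": 0,"wx": 0,"wy": 0,"wz": 0,"hand": 0},
    {"x": -0.03,"y": -0.4,"z": 0,"wx": 0,"wy": 0,"wz": 0,"hand": 0},
    {"x": -0.03,"y": -0.4,"z": 0,"wx": 0,"wy": 0,"wz": 0,"hand": 0},
    {"x": -0.03,"y": -0.4,"z": 0,"wx": 0,"wy": 0,"wz": 0,"hand": 0},
    {"x": 0,"y": 0,"z": 0,"wx": 0,"wy": 0,"wz": 0,"hand": 0},
  ],
)

```text
time: 12.9
position: [0.5482, -0.2167, 0.2096]
tcp_rot: [-0.0, 0.04, 0.999, -0.0]
wrist_force: [0.0, 0.1, -1.7]
gripper_width: 0.11
grasp_force: 41.4
```

send_rows(
  motion=[
    {"x": -0.01,"y": -0.1,"z": -0.1,"wx": 0,"wy": 0,"wz": 0,"hand": 0},
    {"x": -0.01,"y": -0.1,"z": -0.08,"wx": 0,"wy": 0,"wz": 0,"hand": 0},
    {"x": 0,"y": -0.08,"z": 0,"wx": 0,"wy": 0,"wz": 0,"hand": 0},
    {"x": 0,"y": -0.06,"z": 0,"wx": 0,"wy": 0,"wz": 0,"hand": 0},
    {"x": 0,"y": 0,"z": 0,"wx": 0,"wy": 0,"wz": 0,"hand": 0},
  ],
)

```text
time: 13.4
position: [0.5481, -0.2231, 0.2053]
tcp_rot: [0.0, 0.038, 0.999, -0.0]
wrist_force: [-0.4, 0.3, -0.4]
gripper_width: 0.111
grasp_force: 41.5
```

send_rows(
  motion=[
    {"x": 0,"y": -0.05,"z": 0,"wx": 0,"wy": 0,"wz": 0,"hand": 0},
    {"x": 0,"y": 0,"z": 0,"wx": 0,"wy": 0,"wz": 0,"hand": 0},
  ],
)

```text
time: 13.6
position: [0.548, -0.2243, 0.2053]
tcp_rot: [0.0, 0.038, 0.999, -0.0]
wrist_force: [0.4, -0.3, -1.1]
gripper_width: 0.108
grasp_force: 41.4
```

send_rows(
  motion=[
    {"x": 0,"y": -0.05,"z": 0,"wx": 0,"wy": 0,"wz": 0,"hand": 0},
    {"x": 0,"y": 0,"z": 0,"wx": 0,"wy": 0,"wz": 0,"hand": 0},
  ],
)

```text
time: 13.8
position: [0.548, -0.2256, 0.2053]
tcp_rot: [-0.0, 0.038, 0.999, -0.0]
wrist_force: [-0.0, -0.0, -0.6]
gripper_width: 0.108
grasp_force: 41.4
```

send_rows(
  motion=[
    {"x": 0,"y": -0.05,"z": 0,"wx": 0,"wy": 0,"wz": 0,"hand": 0},
    {"x": 0,"y": 0,"z": 0,"wx": 0,"wy": 0,"wz": 0,"hand": 0},
  ],
)

```text
time: 14.0
position: [0.548, -0.2259, 0.2053]
tcp_rot: [-0.0, 0.038, 0.999, 0.001]
wrist_force: [-0.1, 2.6, 0.1]
gripper_width: 0.109
grasp_force: 41.6
```

send_rows(
  motion=[
    {"x": 0,"y": -0.04,"z": 0,"wx": 0,"wy": 0,"wz": 0,"hand": 0},
    {"x": 0,"y": 0,"z": 0,"wx": 0,"wy": 0,"wz": 0,"hand": 0},
  ],
)

```text
time: 14.2
position: [0.5481, -0.2261, 0.2053]
tcp_rot: [-0.0, 0.038, 0.999, 0.001]
wrist_force: [-0.9, 4.2, 0.9]
gripper_width: 0.109
grasp_force: 41.7
```

send_rows(
  motion=[
    {"x": 0,"y": -0.05,"z": 0,"wx": 0,"wy": 0,"wz": 0,"hand": 0},
    {"x": 0,"y": 0,"z": 0,"wx": 0,"wy": 0,"wz": 0,"hand": 0},
    {"x": 0,"y": 0,"z": 0,"wx": 0,"wy": 0,"wz": 0,"hand": 0.2},
    {"x": 0,"y": 0.06,"z": 0,"wx": 0,"wy": 0,"wz": 0,"hand": 0.4},
    {"x": 0,"y": 0,"z": 0,"wx": 0,"wy": 0,"wz": 0,"hand": 0.4},
    {"x": 0,"y": 0,"z": 0,"wx": 0,"wy": 0,"wz": 0,"hand": 0.4},
    {"x": 0,"y": 0,"z": 0.3,"wx": 0,"wy": 0,"wz": 0,"hand": 0.4},
    {"x": 0,"y": 0,"z": 0.8,"wx": 0,"wy": 0,"wz": 0,"hand": 0.4},
    {"x": 0,"y": 0,"z": 1,"wx": 0,"wy": 0,"wz": 0,"hand": 0.4},
    {"x": 0,"y": 0,"z": 0.4,"wx": 0,"wy": 0,"wz": 0,"hand": 0.4},
  ],
)

```text
time: 15.2
position: [0.5492, -0.2275, 0.2706]
tcp_rot: [0.002, 0.038, 0.999, -0.001]
wrist_force: [0.9, -0.0, -0.5]
gripper_width: 0.4
grasp_force: 0.0
```

Run:
```python
from h import *
s=observe();o=s['tcp_rot'];T=R.from_quat([o[1],o[2],o[3],o[0]]).as_matrix();print(s['position'],T[:2,:2].round(3),s['qpos'].round(2))
im=cams.capture('scene')[:,:,::-1]
cv2.imwrite('pics/s3.png',cv2.resize(im[140:300,220:380],None,fx=3.6,fy=3.6,interpolation=cv2.INTER_CUBIC))
q=np.load('rail.npy');Rm=np.array([[np.cos(q[2]),-np.sin(q[2])],[np.sin(q[2]),np.cos(q[2])]])
P=s['position'][:2];print('tcp rail',(P-q[:2])@Rm*1e3)
# plan: push points, s = clearance offset
piv=np.array([-165,-174.])
for d,off in [(11,30)]+[(a,18) for a in(12,30,50,70,80,90,93)]:
    t=np.radians(d);k=piv+55*np.array([np.sin(t),np.cos(t)]);f=k-off*np.array([np.cos(t),-np.sin(t)])
    w=q[:2]+Rm@(f/1e3);print(d,off,w.round(4),((w-P)/.025).round(2))
```

```text
[ 0.54922421 -0.22753746  0.27061662] [[-0.997  0.077]
 [ 0.077  0.997]] [ 0.93  0.44 -0.86  1.68  0.36  1.18  1.48]
tcp rail [ -88.29281136 -190.94676422]
11 30 [ 0.4598 -0.1436] [-3.58  3.36]
12 18 [ 0.4724 -0.1468] [-3.07  3.23]
30 18 [ 0.4904 -0.1491] [-2.35  3.14]
50 18 [ 0.5084 -0.158 ] [-1.63  2.78]
70 18 [ 0.5222 -0.1726] [-1.08  2.2 ]
80 18 [ 0.5271 -0.1814] [-0.89  1.84]
90 18 [ 0.5303 -0.191 ] [-0.76  1.46]
93 18 [ 0.5309 -0.194 ] [-0.73  1.34]
```

View pics/s3.png

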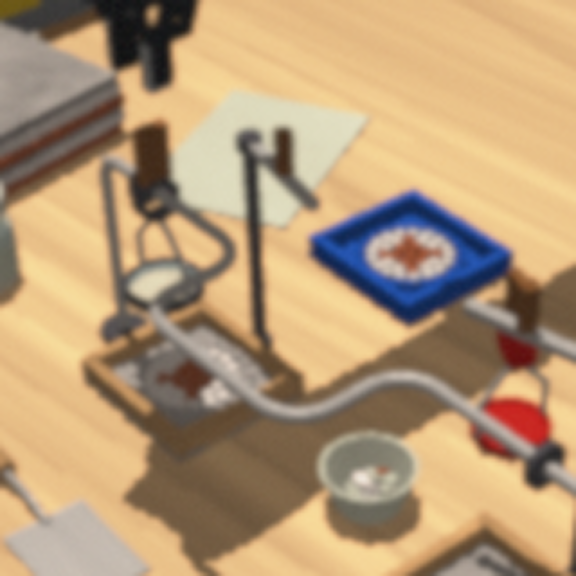

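The carriage hangs at the right stop (crop (155,195)), and the right keeper knob is at (284,152), still open. Next I move beside the knob on the robot's side with the fingers shut.

send_rows(
  motion=[
    {"x": -0.5,"y": 0.5,"z": 0,"wx": 0,"wy": 0,"wz": -0.4,"hand": 0},
    {"x": -0.8,"y": 0.75,"z": 0,"wx": 0,"wy": 0,"wz": -0.5,"hand": 0},
    {"x": -0.8,"y": 0.75,"z": 0,"wx": 0,"wy": 0,"wz": -0.5,"hand": 0},
    {"x": -0.8,"y": 0.75,"z": 0,"wx": 0,"wy": 0,"wz": -0.5,"hand": 0},
    {"x": -0.68,"y": 0.61,"z": 0,"wx": 0,"wy": 0,"wz": -0.5,"hand": 0},
    {"x": 0,"y": 0,"z": 0,"wx": 0,"wy": 0,"wz": 0,"hand": 0},
    {"x": 0,"y": 0,"z": 0,"wx": 0,"wy": 0,"wz": 0,"hand": 0},
  ],
)

```text
time: 15.95
position: [0.4583, -0.1438, 0.2676]
tcp_rot: [0.0, 0.142, 0.99, -0.0]
wrist_force: [0.1, -0.5, 0.1]
gripper_width: -0.002
grasp_force: 0.0
```

Run:
```python
from h import *
s=observe();o=s['tcp_rot'];T=R.from_quat([o[1],o[2],o[3],o[0]]).as_matrix();P=s['position'];print(P,T.round(3),s['qpos'].round(2),s['gripper_width'])
q=np.load('rail.npy');Rm=np.array([[np.cos(q[2]),-np.sin(q[2])],[np.sin(q[2]),np.cos(q[2])]])
piv=np.array([-165,-174.]);L=[]
for d,off in [(12.5,30),(12.5,20)]+[(a,18) for a in np.arange(17.5,93,5)]:
    t=np.radians(d);k=piv+55*np.array([np.sin(t),np.cos(t)]);f=k-off*np.array([np.cos(t),-np.sin(t)])
    L.append(q[:2]+Rm@(f/1e3))
print(((L[0]-P[:2])/.025).round(2));print(np.diff(np.round(np.array(L)/.025,2),axis=0).round(2).tolist())
```

```text
[ 0.45831011 -0.1437508   0.26764409] [[-0.96   0.282 -0.   ]
 [ 0.282  0.96  -0.001]
 [-0.    -0.001 -1.   ]] [ 0.97  0.23 -0.9   1.93  0.21  1.07  1.27] -0.0017872658250539276
[0.13 0.02]
[[0.38, -0.12], [0.28, -0.03], [0.2, -0.02], [0.2, -0.04], [0.19, -0.06], [0.19, -0.07], [0.18, -0.09], [0.17, -0.1], [0.17, -0.12], [0.15, -0.14], [0.14, -0.14], [0.12, -0.16], [0.11, -0.17], [0.1, -0.18], [0.08, -0.18], [0.07, -0.19], [0.04, -0.2]]
```

send_rows(
  motion=[
    {"x": 0.05,"y": 0,"z": -0.5,"wx": 0,"wy": 0,"wz": 0,"hand": 0},
    {"x": 0.05,"y": 0,"z": -0.7,"wx": 0,"wy": 0,"wz": 0,"hand": 0},
    {"x": 0.03,"y": 0.02,"z": -0.6,"wx": 0,"wy": 0,"wz": 0,"hand": 0},
    {"x": 0,"y": 0,"z": -0.4,"wx": 0,"wy": 0,"wz": 0,"hand": 0},
    {"x": 0,"y": 0,"z": 0,"wx": 0,"wy": 0,"wz": 0,"hand": 0},
  ],
)

```text
time: 16.45
position: [0.4609, -0.1427, 0.2109]
tcp_rot: [-0.002, 0.142, 0.99, 0.001]
wrist_force: [0.3, -0.6, 0.7]
gripper_width: -0.002
grasp_force: 0.0
```

send_rows(
  motion=[
    {"x": 0.19,"y": -0.06,"z": 0,"wx": 0,"wy": 0,"wz": 0,"hand": 0},
    {"x": 0.19,"y": -0.06,"z": 0,"wx": 0,"wy": 0,"wz": 0,"hand": 0},
    {"x": 0.28,"y": -0.03,"z": 0,"wx": 0,"wy": 0,"wz": -1,"hand": 0},
    {"x": 0.2,"y": -0.02,"z": 0,"wx": 0,"wy": 0,"wz": -1,"hand": 0},
    {"x": 0.2,"y": -0.04,"z": 0,"wx": 0,"wy": 0,"wz": -1,"hand": 0},
    {"x": 0.19,"y": -0.06,"z": 0,"wx": 0,"wy": 0,"wz": -1,"hand": 0},
  ],
)

```text
time: 17.05
position: [0.4937, -0.1498, 0.2134]
tcp_rot: [0.0, 0.314, 0.949, -0.0]
wrist_force: [-1.2, 0.4, -0.6]
gripper_width: 0.001
grasp_force: 0.6
```

send_rows(
  motion=[
    {"x": 0.19,"y": -0.07,"z": 0,"wx": 0,"wy": 0,"wz": -1,"hand": 0},
    {"x": 0.18,"y": -0.09,"z": 0,"wx": 0,"wy": 0,"wz": -1,"hand": 0},
    {"x": 0.17,"y": -0.1,"z": 0,"wx": 0,"wy": 0,"wz": -1,"hand": 0},
    {"x": 0.17,"y": -0.12,"z": 0,"wx": 0,"wy": 0,"wz": -1,"hand": 0},
    {"x": 0.15,"y": -0.14,"z": 0,"wx": 0,"wy": 0,"wz": -1,"hand": 0},
    {"x": 0.14,"y": -0.14,"z": 0,"wx": 0,"wy": 0,"wz": -1,"hand": 0},
  ],
)

```text
time: 17.65
position: [0.5186, -0.1663, 0.2134]
tcp_rot: [0.0, 0.549, 0.836, 0.0]
wrist_force: [-1.3, 0.8, 0.3]
gripper_width: 0.002
grasp_force: 0.5
```

Contact with about 1.5 N on the knob. I continue to the limit.

send_rows(
  motion=[
    {"x": 0.12,"y": -0.16,"z": 0,"wx": 0,"wy": 0,"wz": -1,"hand": 0},
    {"x": 0.11,"y": -0.17,"z": 0,"wx": 0,"wy": 0,"wz": -1,"hand": 0},
    {"x": 0.1,"y": -0.18,"z": 0,"wx": 0,"wy": 0,"wz": -1,"hand": 0},
    {"x": 0.04,"y": -0.09,"z": 0,"wx": 0,"wy": 0,"wz": -0.5,"hand": 0},
    {"x": 0.04,"y": -0.09,"z": 0,"wx": 0,"wy": 0,"wz": -0.5,"hand": 0},
    {"x": 0.03,"y": -0.09,"z": 0,"wx": 0,"wy": 0,"wz": -0.5,"hand": 0},
    {"x": 0,"y": 0,"z": 0,"wx": 0,"wy": 0,"wz": 0,"hand": 0},
  ],
)

```text
time: 18.35
position: [0.5298, -0.186, 0.2134]
tcp_rot: [0.001, 0.7, 0.714, 0.0]
wrist_force: [0.3, -0.4, 0.6]
gripper_width: -0.0
grasp_force: 0.0
```

send_rows(
  motion=[
    {"x": 0.02,"y": -0.08,"z": 0,"wx": 0,"wy": 0,"wz": 0,"hand": 0},
    {"x": 0,"y": 0,"z": 0,"wx": 0,"wy": 0,"wz": 0,"hand": 0},
  ],
)

```text
time: 18.55
position: [0.53, -0.1878, 0.2132]
tcp_rot: [0.0, 0.7, 0.714, 0.0]
wrist_force: [1.0, -0.8, 0.4]
gripper_width: 0.0
grasp_force: 0.0
```

send_rows(
  motion=[
    {"x": 0.0,"y": -0.06,"z": 0,"wx": 0,"wy": 0,"wz": 0,"hand": 0},
    {"x": 0,"y": 0,"z": 0,"wx": 0,"wy": 0,"wz": 0,"hand": 0},
  ],
)

```text
time: 18.75
position: [0.5298, -0.1893, 0.213]
tcp_rot: [0.0, 0.7, 0.714, 0.0]
wrist_force: [1.2, 0.4, 0.3]
gripper_width: 0.003
grasp_force: 0.2
```

send_rows(
  motion=[
    {"x": 0.0,"y": -0.06,"z": 0,"wx": 0,"wy": 0,"wz": 0,"hand": 0},
    {"x": 0,"y": 0,"z": 0,"wx": 0,"wy": 0,"wz": 0,"hand": 0},
  ],
)

```text
time: 18.95
position: [0.5297, -0.1906, 0.2129]
tcp_rot: [0.0, 0.7, 0.714, 0.0]
wrist_force: [1.7, 1.6, 0.4]
gripper_width: -0.0
grasp_force: 0.6
```

send_rows(
  motion=[
    {"x": 0.0,"y": -0.06,"z": 0,"wx": 0,"wy": 0,"wz": 0,"hand": 0},
    {"x": 0,"y": 0,"z": 0,"wx": 0,"wy": 0,"wz": 0,"hand": 0},
  ],
)

```text
time: 19.15
position: [0.5297, -0.1907, 0.2129]
tcp_rot: [-0.001, 0.7, 0.714, 0.001]
wrist_force: [0.6, 4.8, 1.0]
gripper_width: -0.0
grasp_force: 2.4
```

send_rows(
  motion=[
    {"x": 0.0,"y": -0.06,"z": 0,"wx": 0,"wy": 0,"wz": 0,"hand": 0},
    {"x": 0,"y": 0,"z": 0,"wx": 0,"wy": 0,"wz": 0,"hand": 0},
  ],
)

```text
time: 19.35
position: [0.5297, -0.1909, 0.2129]
tcp_rot: [-0.001, 0.699, 0.715, 0.001]
wrist_force: [-1.1, 8.4, 2.3]
gripper_width: 0.002
grasp_force: 4.1
```

The keeper is at its limit (8 N, at the predicted place). I back off, rise and look.

send_rows(
  motion=[
    {"x": 0,"y": 0.3,"z": 0,"wx": 0,"wy": 0,"wz": 0,"hand": 0},
    {"x": 0,"y": 0.6,"z": 0,"wx": 0,"wy": 0,"wz": 0,"hand": 0},
    {"x": 0,"y": 0.2,"z": 0.5,"wx": 0,"wy": 0,"wz": 0,"hand": 0},
    {"x": 0,"y": 0,"z": 1,"wx": 0,"wy": 0,"wz": 0,"hand": 0},
    {"x": 0,"y": 0,"z": 1,"wx": 0,"wy": 0,"wz": 0,"hand": 0},
    {"x": 0,"y": 0.8,"z": 1,"wx": 0,"wy": 0,"wz": 0,"hand": 0},
    {"x": -0.3,"y": 1,"z": 0.5,"wx": 0,"wy": 0,"wz": 0,"hand": 0},
    {"x": -0.3,"y": 1,"z": 0,"wx": 0,"wy": 0,"wz": 0,"hand": 0},
    {"x": -0.3,"y": 1,"z": 0,"wx": 0,"wy": 0,"wz": 0,"hand": 0},
    {"x": 0,"y": 0,"z": 0,"wx": 0,"wy": 0,"wz": 0,"hand": 0},
  ],
)

```text
time: 20.35
position: [0.5064, -0.067, 0.3143]
tcp_rot: [0.001, 0.698, 0.716, 0.0]
wrist_force: [0.8, 0.1, 0.8]
gripper_width: 0.005
grasp_force: 0.0
```

Run:
```python
from h import *
a=cams.capture('scene')[:,:,::-1];b=cams.capture('top')[:,:,::-1]
f=lambda i:cv2.resize(i,(390,390),interpolation=cv2.INTER_CUBIC)
cv2.imwrite('pics/end.png',np.hstack([f(a[150:300,230:380]),f(b[170:290,340:460])]))
```

```text
(no output)
```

View pics/end.png

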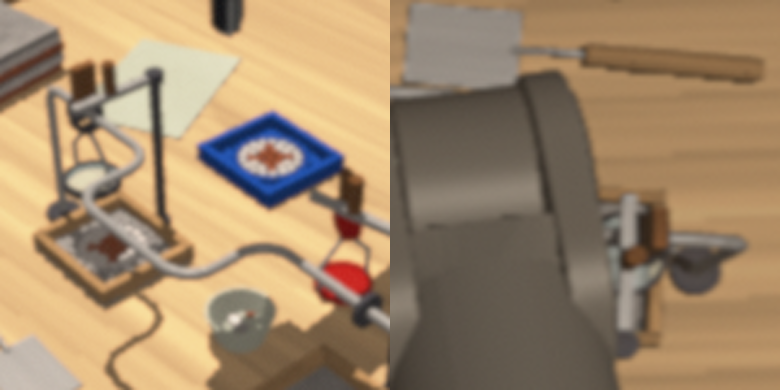

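The keeper lies straight across the rod behind the tab (right half (628,260), left half (115,95)). The carriage is against the stop, and the spatula and bowl have not moved.

```bash
python3 -c "
from bench import hand_in;print(hand_in())"
```

```text
the job is handed in; nothing more can be done
None
```

I slid the lens home against the right-hand stop, over the mosaic frame, shut the right keeper to its limit behind it, left the left keeper open, and handed the job in at about 20.5 s.

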